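# Tip one tin out of the tilting pantry bin

## Task

Push the wooden bar of the tilting metal bin to tip it slowly forward until the front tin starts to slide, and hold it tilted while that tin drops into the cream tray; the rear tin must stay in the bin. Then let the bin back down to its rest and leave it. Do not touch the tins, and do not disturb the jam jar or the salt shaker.

Things in the scene. Friction and masses are not known exactly. Their poses are not given: they have to be found in the camera images.
- stand: fixed wooden stand, base 200 x 140 mm and 12 mm thick, with two cheeks 90 mm tall carrying the hinge of the bin. Origin on the work surface straight below the hinge; x points horizontally the way the mouth of the bin points (tins leave along +x), y lies along the hinge, z up; the base runs from x = 0 back to x = -200 mm
- bin (a joint): tilt of the bin about the hinge, rad: 0 at rest, grows as the mouth goes down (bar pushed along the stand's +x), stop at 1.0. It falls back to 0 by its own weight, so ease it back (a level push of about 6 to 9 N at the start, less as it tilts). The front tin slides at its friction angle, different each time (0.28 to 0.55 rad); the rear tin would follow 0.24 rad (14 degrees) later
- hinge (a point): centre of the hinge axis, 75 mm above the work surface; same axes as the stand
- bar_mid (a point): middle of the round wooden handle bar fixed to the bin, 14 mm thick, 101 mm free between two flat uprights, parallel to the hinge; at rest 60 mm behind and 140 mm above the hinge (215 mm above the work surface), over the front tin with about 85 mm free beneath it. It swings with the bin
- front_tin: flat round food tin lying flat in the front of the bin, 86 mm diameter, 40 mm high, about 0.2 kg; origin at the centre of its underside, z along its axis; it starts about 50 mm behind the hinge
- rear_tin: tin of the same kind in the rear of the bin, against the rear wall; origin at the centre of its underside; must stay in the bin
- tray: loose cream plastic tray, 220 (x) x 300 (y) mm, 46 mm high, walls 6 mm, inside 184 x 264 mm, inner floor 6 mm up; origin at the centre of its underside; it stands in front of the mouth, its length along the way the tin leaves and its near edge under the lip
- jam: bystander: jam jar, 72 mm diameter, 102 mm high, origin under its centre
- salt: bystander: salt shaker, 44 mm diameter, 90 mm high, origin under its centre
- lip (a point): middle of the front edge of the open-topped sheet-metal bin's floor, 30 mm in front of the hinge and 7 mm above it. Bin 92 mm wide inside, walls 46 mm high, open at the mouth. The floor is level at rest from the lip to 100 mm behind the hinge; then a rear part, 96 mm long, slopes 14 degrees down to the rear wall
Mind the look-alikes: they are no part of the job. What is shaped like the front_tin but green or turquoise is not meant. Leave any turquoise look-alike of the rear_tin alone.

How it is judged:
By the outcome, as a careful person would: the job done as asked, in the order asked, and still so for the second after the job is handed in, with the robot touching nothing.
It also fails if it takes over 54 s, if anything falls off the work surface, if the arm or the gripper's body presses on something with over 40 N, if the wrist force passes 120 N, or if a joint passes its speed limit or range.

## Robot

A 7-joint arm with a two-finger parallel gripper is mounted at the origin on a cart in front of the work surface, level with it; the furniture and walls round the work are solid. World frame = base frame: x ahead of the robot, y to its left, z up, the work surface at z = 0. Lengths are in m, angles in rad, forces in N, time in s.
With the tool pointing down it reaches from about 0.425 to 0.875 m from the base axis. Payload 8.4 kg.
Tool frame: the origin (TCP) lies on the centre line of the jaws, within the pads' length; the fingertips stand arm.finger_overhang ahead of it and the grasp point (between the pads) lies 8 mm behind it (arm.finger_overhang is the distance from the TCP to the fingertips, in m); z points along the fingers, y is the direction in which the jaws open and shut (so a half turn about z gives the same grasp; the last joint's range is limited). The gripper opens to 85 mm and grips with 20 to 120 N. Pads are 22 mm wide; open, the fingers measure 114 mm over their backs; the gripper's body (76 mm by 85 mm) begins 54 mm behind the grasp point. The pads swing forward as they close: fully open they stand 13 mm farther back than shut.
Start: joints at [1.066, 0.333, 0.04, 1.465, -0.013, 1.343, -0.059], TCP at [0.257, -0.597, 0.242] pointing down, gripper open.
Joint ranges: [-2.58, 2.58], [-0.38, 2.09], [-1.3, 1.39], [0.25, 2.4], [-1.5, 4.64], [0.08, 2.09], [-2.65, 2.65]. Speed limits (rad/s): [2.22, 2.22, 2.79, 2.79, 3.14, 3.14, 3.14].

## Interface

Orientations are given as a unit quaternion [w, x, y, z].
In Python, from workcell import arm, cams gives the robot as it stands.
- The arm moves only by the tool drive_tool, never from a script. Its argument "series" is a list of rows, each a list of 3 entries, a list of its own where there are three numbers: the finger opening in mm, from 0 to 85.4, then the shift along the tool's x, y, z in units of 30 mm (1.0 is 30 mm), then the turn, a rotation vector about the tool's x, y, z in units of 5 degrees (1.0 is 5 degrees). In form: [[jaw, [dx, dy, dz], [wx, wy, wz]], ...]. A call has 1 to 10 rows; each row shifts and turns the commanded pose from where the row before left it, along the tool's axes as they then stand; what a row does not reach is not made up. A row lasts 1/10 s, in which the tool goes at most 50 mm and 8.59 degrees, less where a joint would pass 70% of its speed; a pose out of reach is approached as far as the arm can. A call is refused whole if a number of a shift passes 1 or a number of a turn 1, either way. A call with a gripper value outside its range is refused whole. The fingers move at their own pace and stop on an object; "newtons" is the grip in N (left out, the last holds). Time passes only in rows, so rows that do not move let the fingers close. It gives the time, the measured TCP pose, the force and the opening at its end, in the units of the state.
- arm.get_state(): the state, without advancing time (a new reading comes with each control period).
- cams.camera(name): name is "scene" or "top"; returns the picture (384x512x3 uint8, red, green, blue); there is no depth.
- cams.camera_info(name): a dict with "fx", "fy", "cx", "cy" (pixels), "rvec" (rotation vector, rad) and "tvec" (3), from world to camera coordinates, as OpenCV has them. Camera axes: x right, y down, z forward; pixel columns grow to the right and rows downward; lengths in m; the calibration is good to about 2 mm. A picture is of the moment at which its call begins. camera_info takes no time and is no camera call.
- arm.hand_in(): hands the job in, once; it reports no verdict.
The state is a dict: "time_s": time; "joint_positions": joint angles; "dq": joint speeds; "joint_torque": joint torques, N m; "tool_pos": TCP position; "tool_rot": TCP orientation; "wrist_force": force on the tool from outside, world axes, zero at the start; "moment": the same for the moment, N m; "gripper_width": opening from 0.0 (shut) to 1.0 (fully open).
Only numpy, scipy, OpenCV 4.12 (cv2) and the standard library are available. Lean on these libraries where they do the work, as an engineer would, in place of code of your own. Each camera call takes 0.05 s, during which the arm holds its last target.

## Working session

There is one attempt and no reset: what is moved stays moved. The work goes in short steps, Python scripts to look and compute and a tool call to move; the robot and the scene stay as the last step left them, time stands still between calls to the robot, and variables do not carry over. Pictures are saved under pics/ and viewed, and the job is handed in when it is done.

Besides the shell and the picture viewer there is one more tool, called after "Call:" as name(argument=value, ...) on one line, values as JSON. drive_tool: Moves the arm, as the interface text tells. Its arguments: {"type":"object","properties":{"series":{"type":"array"},"newtons":{"type":"number"}},"required":["series"]}

```bash
mkdir -p pics; ls; python3 - <<'E'
from workcell import arm,cams
import cv2
for n in("scene","top"):
    cv2.imwrite(f"pics/{n}0.png",cams.camera(n)[:,:,::-1]); print(cams.camera_info(n))
print(arm.get_state(), arm.finger_overhang)
E
```

```text
pics
{'fx': 388.4696004758562, 'fy': 388.4696004758562, 'cx': 259.7238507867035, 'cy': 196.77296233904914, 'rvec': array([ 1.20741439, -2.07923815,  1.15706319]), 'tvec': array([0.37393276, 0.32596972, 1.06824199])}
{'fx': 360.4232322697967, 'fy': 360.4232322697967, 'cx': 255.01504550106344, 'cy': 198.730995853277, 'rvec': array([ 2.13476365, -2.10178529,  0.18651662]), 'tvec': array([0.14747006, 0.53272227, 1.1988162 ])}
{'time_s': 0.1, 'joint_positions': array([ 1.06578301,  0.33388646,  0.03990256,  1.4661873 , -0.01339972,
        1.34329699, -0.05850622]), 'dq': array([-0.00161803, -0.0012229 , -0.00166283, -0.0020206 , -0.00016947,
        0.00101937, -0.00171087]), 'joint_torque': array([ 3.07900351e-03, -6.60014176e+01,  1.36938695e+00, -4.06475222e+01,
        1.69597508e-02,  8.97445309e-03, -1.65615370e-05]), 'tool_pos': array([ 0.25640213, -0.59685932,  0.24147854]), 'tool_rot': array([-7.27097375e-04,  9.79489677e-01,  2.01492929e-01, -2.06827427e-04]), 'wrist_force': array([-0.49319173,  0.62893851,  0.17202345]), 'moment': array([-0.03066788, -0.02681709, -0.01191231]), 'gripper_width': 1.000469715461329} 0.011
```

View pics/scene0.png

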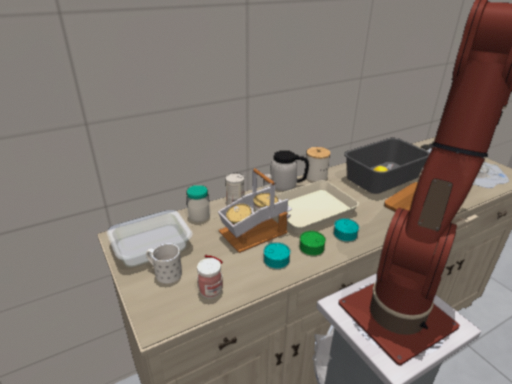

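View pics/top0.png

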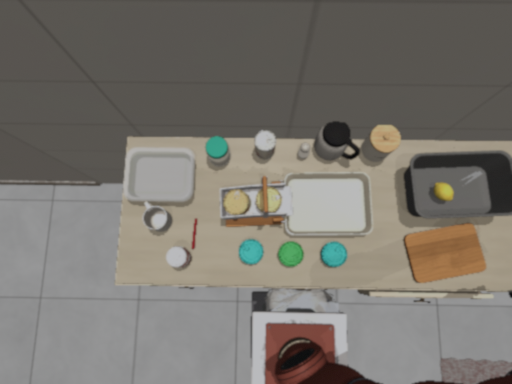

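```bash
python3 - <<'E'
import cv2
t=cv2.imread("pics/top0.png")[125:275,200:380];cv2.imwrite("pics/tc.png",cv2.resize(t,None,fx=4.4,fy=4,interpolation=2)if 0 else cv2.resize(t,None,fx=4,fy=4,interpolation=2))
t=cv2.imread("pics/scene0.png")[140:270,180:370];cv2.imwrite("pics/sc.png",cv2.resize(t,None,fx=4,fy=4,interpolation=2))
E
```

```text
(no output)
```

View pics/tc.png

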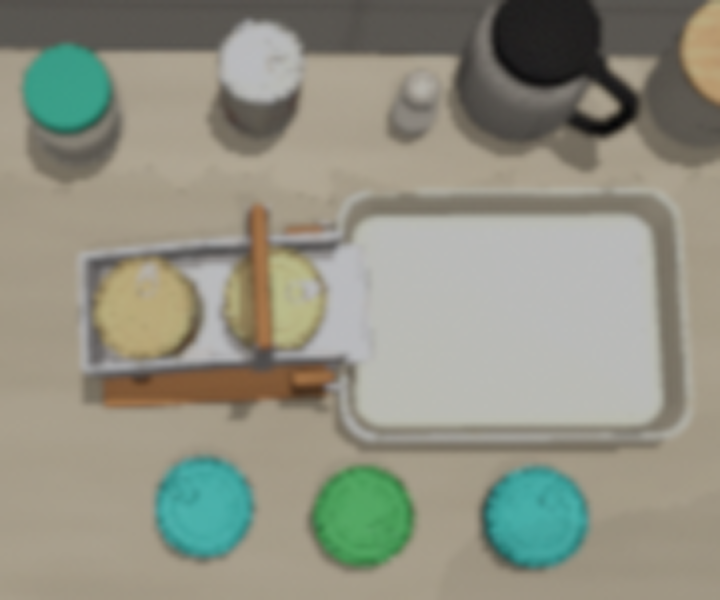

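View pics/sc.png

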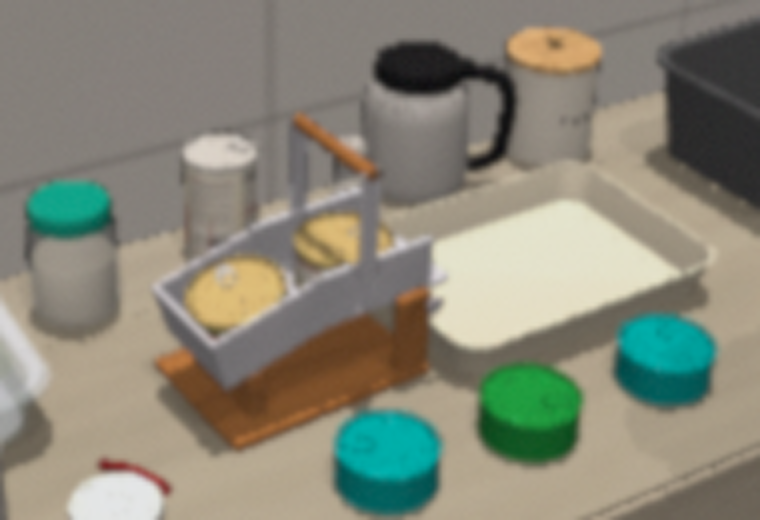

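```bash
cat > h.py <<'E'
import numpy as np,cv2
from workcell import arm,cams
I={n:cams.camera_info(n) for n in("scene","top")}
def proj(n,P):
    i=I[n];K=np.array([[i['fx'],0,i['cx']],[0,i['fy'],i['cy']],[0,0,1.]])
    return cv2.projectPoints(np.atleast_2d(np.array(P,float)),i['rvec'],i['tvec'],K,None)[0][:,0]
def ray(n,uv,z):
    i=I[n];R=cv2.Rodrigues(i['rvec'])[0];c=-R.T@i['tvec']
    d=R.T@np.array([(uv[0]-i['cx'])/i['fx'],(uv[1]-i['cy'])/i['fy'],1]);return c+d*(z-c[2])/d[2]
E
python3 - <<'E'
from h import *
from scipy.optimize import least_squares
T=lambda u,v:(200+u/4,125+v/4)
S=lambda u,v:(180+u/4,140+v/4)
for p in [T(258,207),T(264,348),T(261,278)]: print('bar top',ray('top',p,.22))
for p in [S(297,120),S(377,172)]: print('bar sc',ray('scene',p,.215))
for p in [T(366,245),T(364,358)]: print('lip',ray('top',p,.082))
obs=[('top',T(261,278),(-.06,0,.222)),('top',T(366,301),(.03,0,.082)),('scene',S(337,146),(-.06,0,.216)),
('scene',S(238,446),(-.2,-.07,.012)),('scene',S(158,365),(-.2,.07,.012)),('top',T(105,404),(-.2,-.07,.012)),('scene',S(428,375),(0,-.07,.012))]
def W(p,L):
    c,s=np.cos(p[2]),np.sin(p[2]);return np.array([p[0]+c*L[0]-s*L[1],p[1]+s*L[0]+c*L[1],L[2]])
f=lambda p:np.concatenate([proj(n,W(p,L))[0]-uv for n,uv,L in obs])
r=least_squares(f,[.5,.1,-1.57],loss='soft_l1');print(r.x,f(r.x).reshape(-1,2).round(1))
p=r.x
for L in[(-.06,0,.215),(0,0,.075),(.03,0,.082)]:print(W(p,L))
for nm,uv,z in[('jam?jar',T(260,60),.1),('shaker',T(422,87),.09),('green lid',T(68,88),.1),('jug',T(545,35),.15)]:print(nm,ray('top',uv,z))
E
```

```text
bar top [0.56639035 0.12601146 0.22      ]
bar top [0.45877751 0.12031402 0.22      ]
bar top [0.51170234 0.123132   0.22      ]
bar sc [0.57012537 0.12613025 0.215     ]
bar sc [0.46376192 0.11293734 0.215     ]
lip [0.56939918 0.0321188  0.082     ]
lip [0.4724928  0.03401452 0.082     ]
[ 0.51677976  0.0622781  -1.50473941] [[ 0.3 -0.5]
 [-0.   0.7]
 [-0.3  0.3]
 [-0.1  0.1]
 [-1.  -1.5]
 [-0.4  1.3]
 [ 1.1 -2.4]]
[0.51281923 0.12214724 0.215     ]
[0.51677976 0.0622781  0.075     ]
[0.51876003 0.03234353 0.082     ]
jam?jar [0.72666577 0.12422271 0.1       ]
shaker [ 0.70768934 -0.01565849  0.09      ]
green lid [0.69937359 0.28823476 0.1       ]
jug [ 0.73312248 -0.10928044  0.15      ]
```

Candidates: tins in the bin, yellowish, at top px (267,201) = front and (236,202) = rear; look-alikes turquoise (251,251), (334,254) and green (290,254) standing on the table are not meant. The wooden bar is at (265,194) and the tray at (327,205), and the crop confirms the choice. The push direction is world (0.066, -0.998).

Call:
drive_tool(series=[[0,[0,0,-0.75],[0,0,0.97]],[0,[0,0,-0.75],[0,0,0.97]],[0,[0,0,-0.75],[0,0,0.97]],[0,[0,0,-0.75],[0,0,0.97]],[0,[0.5,-0.5,0],[0,0,0]],[0,[0.5,-0.9,0],[0,0,0]],[0,[0.5,-0.9,0],[0,0,0]],[0,[0.5,-0.9,0],[0,0,0]],[0,[0.5,-0.9,0],[0,0,0]],[0,[0,0,0],[0,0,0]]], newtons=60)

```text
time_s: 1.1
tool_pos: [0.3262, -0.4656, 0.3325]
tool_rot: [-0.001, 0.999, 0.037, 0.001]
wrist_force: [0.4, -0.8, -0.1]
gripper_width: -0.002
```

Call:
drive_tool(series=[[0,[0.37,-1,0],[0,0,0]],[0,[0.37,-1,0],[0,0,0]],[0,[0.37,-1,0],[0,0,0]],[0,[0.37,-1,0],[0,0,0]],[0,[0.37,-1,0],[0,0,0]],[0,[0.37,-1,0],[0,0,0]],[0,[0.37,-1,0],[0,0,0]],[0,[0.37,-1,0],[0,0,0]],[0,[0.37,-1,0],[0,0,0]],[0,[0.37,-1,0],[0,0,0]]])

```text
time_s: 2.1
tool_pos: [0.4138, -0.1619, 0.3322]
tool_rot: [-0.0, 0.999, 0.033, -0.0]
wrist_force: [0.5, -0.6, -0.1]
gripper_width: 0.002
```

Call:
drive_tool(series=[[0,[0.37,-1,0],[0,0,0]],[0,[0.37,-1,0],[0,0,0]],[0,[0.37,-1,0],[0,0,0]],[0,[0.37,-1,0],[0,0,0]],[0,[0.37,-1,0],[0,0,0]],[0,[0.37,-1,0],[0,0,0]],[0,[0.37,-1,0],[0,0,0]],[0,[0.37,-1,0],[0,0,0]],[0,[0.37,-1,0],[0,0,0]],[0,[0.37,-1,0],[0,0,0]]])

```text
time_s: 3.1
tool_pos: [0.5049, 0.1447, 0.3322]
tool_rot: [-0.0, 0.999, 0.033, -0.0]
wrist_force: [0.6, -0.3, 0.9]
gripper_width: -0.004
```

Call:
drive_tool(series=[[0,[0.3,-0.8,0],[0,0,0]],[0,[0,0,0],[0,0,0]],[0,[0,0,0],[0,0,0]],[0,[0,0,0],[0,0,0]]])

```text
time_s: 3.5
tool_pos: [0.512, 0.1672, 0.3321]
tool_rot: [0.0, 0.999, 0.033, -0.0]
wrist_force: [0.3, -0.0, -0.4]
gripper_width: -0.001
```

```bash
cat > look.py <<'E'
import sys
from h import *
k=sys.argv[1]
s=cams.camera('scene');t=cams.camera('top')
a=cv2.resize(s[120:270,180:360],None,fx=4,fy=4)[:,:,::-1];b=cv2.resize(t[140:260,200:390],None,fx=4,fy=4)[:,:,::-1]
cv2.imwrite(f'pics/s{k}.png',a[:600]);cv2.imwrite(f'pics/t{k}.png',b)
z=arm.get_state();print(z['time_s'],z['tool_pos'],z['tool_rot'].round(3),z['wrist_force'].round(1))
E
python3 look.py 1
```

```text
3.6 [0.511889   0.16723233 0.33238013] [0.    0.999 0.033 0.   ] [-0.5  0.3  0.1]
```

View pics/s1.png

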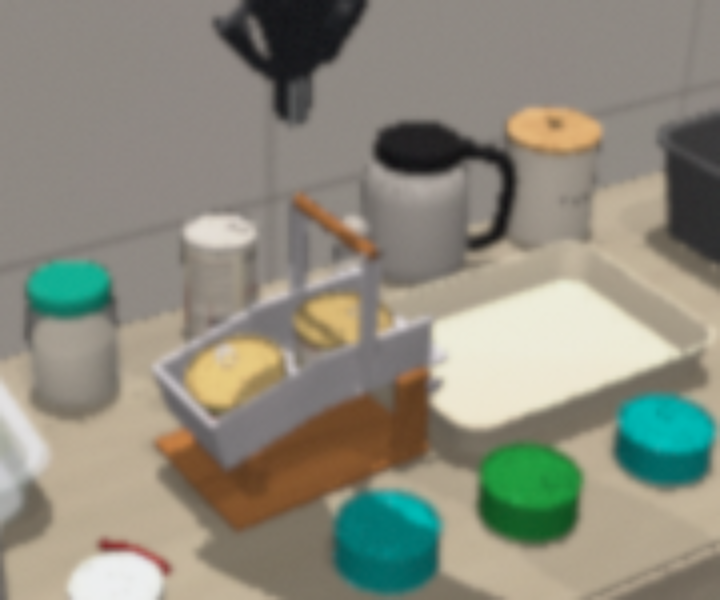

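View pics/t1.png

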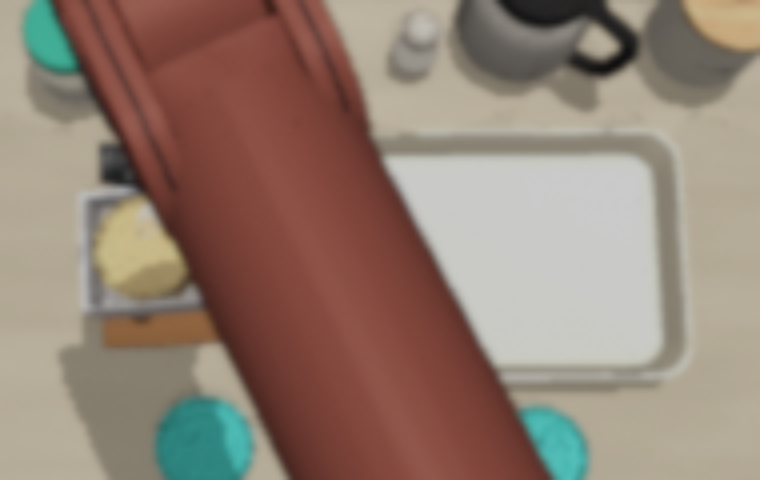

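Call:
drive_tool(series=[[0,[0,-0.15,0.97],[0,0,0]],[0,[0,0,0.97],[0,0,0]],[0,[0,0,0.97],[0,0,0]],[0,[0,0,0.97],[0,0,0]],[0,[0,0,0],[0,0,0]],[0,[0,0,0],[0,0,0]]])

```text
time_s: 4.2
tool_pos: [0.5116, 0.1726, 0.2167]
tool_rot: [0.0, 0.999, 0.033, -0.0]
wrist_force: [-0.7, -0.1, 0.6]
gripper_width: 0.001
```

```bash
python3 look.py 2
```

```text
4.3 [0.51231982 0.17323991 0.21784893] [-0.     0.999  0.033  0.001] [-0.2  0.7 -0.1]
```

View pics/s2.png

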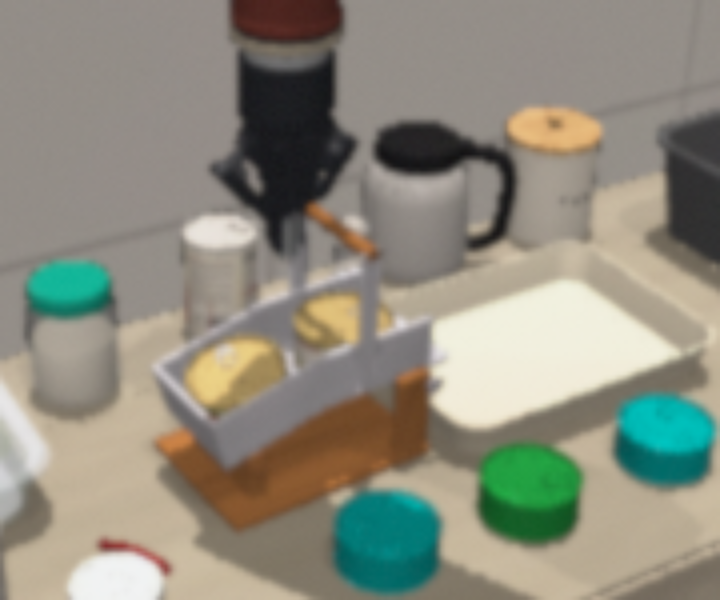

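```bash
python3 - <<'E'
from h import *
t=np.array([.512,.173,.2172])
for dy in(0,-.02,-.04,-.05):
  for z in (-.011,.01,.02,.03,.04,.05,.06): print(dy,z,((proj('scene',t+[0,dy,z])[0]-[180,120])*4).round())
print('bar',[((proj('scene',[.5128+d,.122,.215])[0]-[180,120])*4).round() for d in(-.05,0,.05)])
s=cv2.imread('pics/s2.png')[80:280,180:400];cv2.imwrite('pics/z2.png',cv2.resize(s,None,fx=3,fy=3,interpolation=2)[:600])
E
```

```text
0 -0.011 [282. 253.]
0 0.01 [282. 230.]
0 0.02 [282. 219.]
0 0.03 [282. 208.]
0 0.04 [282. 197.]
0 0.05 [282. 186.]
0 0.06 [282. 175.]
-0.02 -0.011 [303. 247.]
-0.02 0.01 [304. 224.]
-0.02 0.02 [304. 214.]
-0.02 0.03 [304. 203.]
-0.02 0.04 [304. 192.]
-0.02 0.05 [304. 180.]
-0.02 0.06 [304. 169.]
-0.04 -0.011 [325. 241.]
-0.04 0.01 [325. 219.]
-0.04 0.02 [325. 208.]
-0.04 0.03 [325. 197.]
-0.04 0.04 [326. 186.]
-0.04 0.05 [326. 175.]
-0.04 0.06 [326. 164.]
-0.05 -0.011 [335. 238.]
-0.05 0.01 [336. 216.]
-0.05 0.02 [336. 205.]
-0.05 0.03 [336. 194.]
-0.05 0.04 [336. 183.]
-0.05 0.05 [337. 172.]
-0.05 0.06 [337. 161.]
bar [array([368., 255.]), array([336., 228.]), array([306., 203.])]
```

View pics/z2.png

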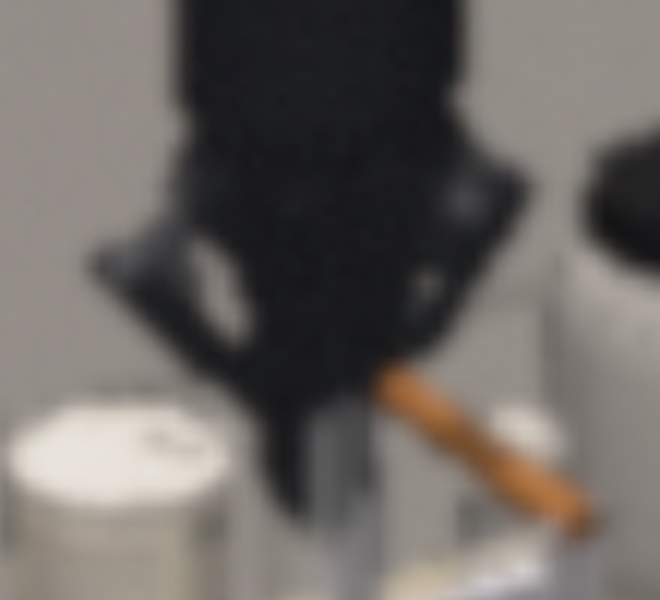

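Call:
drive_tool(series=[[0,[0,0.4,0],[0,0,0]],[0,[0,0.2,0],[0,0,0]],[0,[0,0.1,0],[0,0,0]],[0,[0,0.05,0],[0,0,0]],[0,[0,0.05,0],[0,0,0]],[0,[0,0.05,0],[0,0,0]],[0,[0,0.05,0],[0,0,0]],[0,[0,0.05,0],[0,0,0]]])

```text
time_s: 5.1
tool_pos: [0.5133, 0.1448, 0.2159]
tool_rot: [-0.0, 0.999, 0.034, -0.0]
wrist_force: [0.5, 0.8, 0.5]
gripper_width: 0.002
```

Call:
drive_tool(series=[[0,[0,0.05,0],[0,0,0]],[0,[0,0.05,0],[0,0,0]],[0,[0,0.05,0],[0,0,0]],[0,[0,0.05,0],[0,0,0]],[0,[0,0.0,0],[0,0,0]]])

```text
time_s: 5.6
tool_pos: [0.5136, 0.1414, 0.217]
tool_rot: [-0.002, 0.999, 0.035, 0.001]
wrist_force: [-2.6, 8.5, 5.2]
gripper_width: -0.002
```

```bash
python3 look.py 3
```

```text
5.7 [0.51358794 0.14146426 0.21691342] [-0.002  0.999  0.035  0.001] [-1.9  7.   5.3]
```

View pics/s3.png

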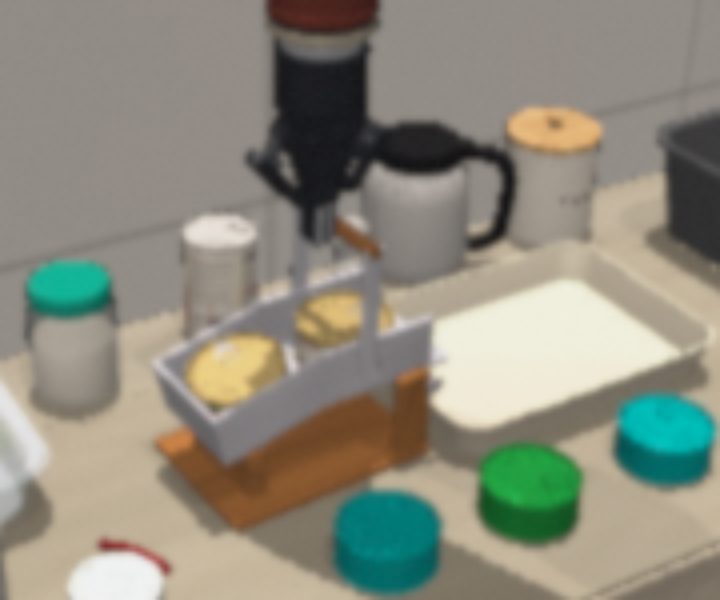

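Call:
drive_tool(series=[[0,[0,0.05,0],[0,0,0]],[0,[0,0.06,0],[0,0,0]],[0,[0,0.06,0],[0,0,0]],[0,[0,0.06,0],[0,0,0]],[0,[0,0.06,0],[0,0,0]],[0,[0,0.06,0],[0,0,0]],[0,[0,0.06,0],[0,0,0]],[0,[0,0.06,0],[0,0,0]],[0,[0,0.06,0],[0,0,0]],[0,[0,0.06,0],[0,0,0]]])

```text
time_s: 6.7
tool_pos: [0.5153, 0.1234, 0.217]
tool_rot: [-0.001, 0.999, 0.035, 0.001]
wrist_force: [0.5, 7.3, 4.1]
gripper_width: -0.002
```

Call:
drive_tool(series=[[0,[0,0.05,0],[0,0,0]],[0,[0,0.05,0],[0,0,0]],[0,[0,0.05,0],[0,0,0]],[0,[0,0.05,0],[0,0,0]],[0,[0,0.05,0],[0,0,0]],[0,[0,0.05,0],[0,0,0]],[0,[0,0.0,0],[0,0,0]],[0,[0,0.0,0],[0,0,0]]])

```text
time_s: 7.5
tool_pos: [0.5159, 0.114, 0.2168]
tool_rot: [-0.001, 0.999, 0.034, 0.001]
wrist_force: [-0.7, 5.3, 3.9]
gripper_width: -0.001
```

```bash
python3 look.py 4
```

```text
7.6 [0.51586226 0.11403457 0.21675437] [-0.001  0.999  0.034  0.001] [0.5 7.  3.7]
```

View pics/s4.png

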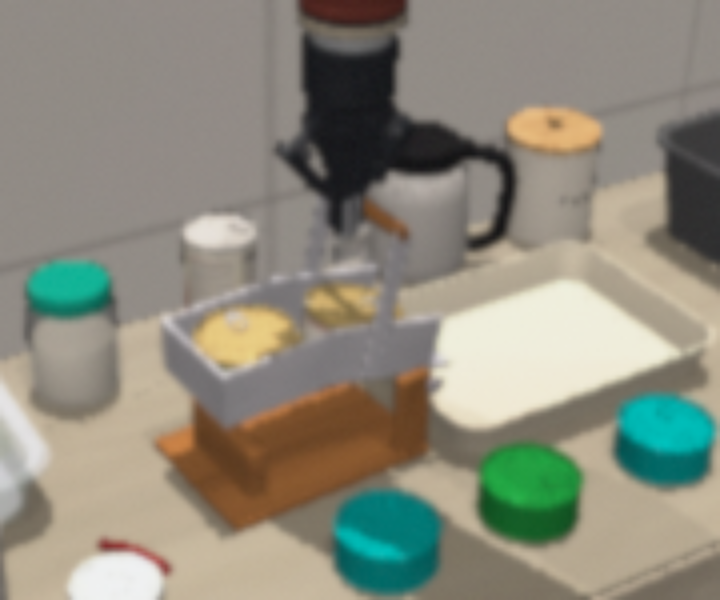

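View pics/t4.png

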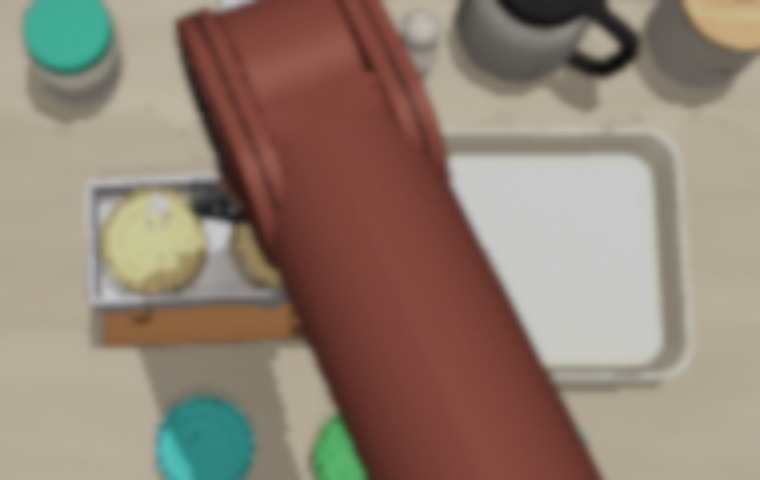

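Call:
drive_tool(series=[[0,[0,0.05,0],[0,0,0]],[0,[0,0.05,0],[0,0,0]],[0,[0,0.05,0],[0,0,0]],[0,[0,0.05,0],[0,0,0]],[0,[0,0.04,0],[0,0,0]],[0,[0,0.04,0],[0,0,0]],[0,[0,0.04,0],[0,0,0]],[0,[0,0,0],[0,0,0]],[0,[0,0,0],[0,0,0]]])

```text
time_s: 8.5
tool_pos: [0.5165, 0.1043, 0.2167]
tool_rot: [-0.001, 0.999, 0.034, 0.001]
wrist_force: [0.9, 5.1, 2.8]
gripper_width: -0.003
```

```bash
cat > look2.py <<'E'
import sys
from h import *
from scipy.optimize import brentq
k=sys.argv[1]
s=cams.camera('scene')
a=cv2.resize(s[165:255,210:310],None,fx=5,fy=5,interpolation=2)[:,:,::-1]
cv2.imwrite(f'pics/s{k}.png',a)
z=arm.get_state();x=-.06+(.144-z['tool_pos'][1])/.998
print(z['time_s'],z['tool_pos'].round(4),z['wrist_force'].round(1),'theta',round(brentq(lambda q:-.06*np.cos(q)+.14*np.sin(q)-x,-.2,1.1),3))
E
python3 look2.py 5
```

```text
8.55 [0.5165 0.1043 0.2167] [-0.4  6.7  2.9] theta 0.272
```

View pics/s5.png

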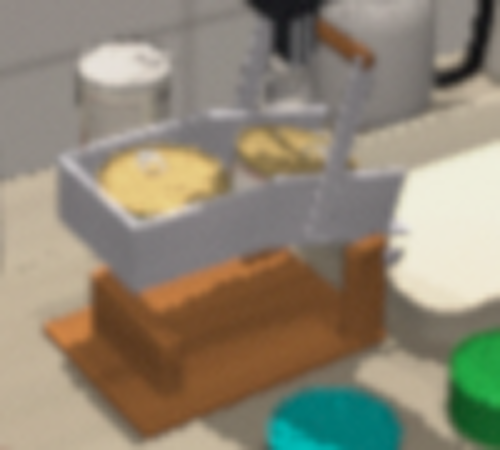

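Front tin at crop (290,148) and rear tin at (165,180); both still. I'll continue in small steps.

Call:
drive_tool(series=[[0,[0,0.03,0],[0,0,0]],[0,[0,0.03,0],[0,0,0]],[0,[0,0.03,0],[0,0,0]],[0,[0,0.03,0],[0,0,0]],[0,[0,0,0],[0,0,0]],[0,[0,0,0],[0,0,0]]])

```text
time_s: 9.15
tool_pos: [0.5167, 0.1006, 0.2167]
tool_rot: [-0.001, 0.999, 0.034, 0.001]
wrist_force: [-0.5, 5.6, 2.8]
gripper_width: 0.003
```

```bash
python3 look2.py 6
```

```text
9.2 [0.5167 0.1006 0.2167] [-0.6  4.9  3.8] theta 0.296
```

View pics/s6.png

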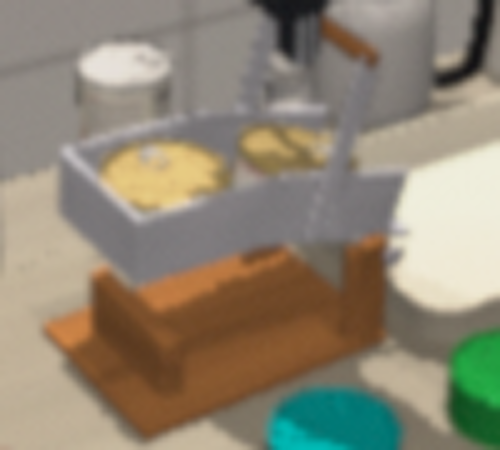

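Still no sliding; front tin at (290,146).

Call:
drive_tool(series=[[0,[0,0.03,0],[0,0,0]],[0,[0,0.03,0],[0,0,0]],[0,[0,0.03,0],[0,0,0]],[0,[0,0.03,0],[0,0,0]],[0,[0,0,0],[0,0,0]],[0,[0,0,0],[0,0,0]],[0,[0,0,0],[0,0,0]]])

```text
time_s: 9.9
tool_pos: [0.517, 0.097, 0.2167]
tool_rot: [-0.001, 0.999, 0.034, 0.001]
wrist_force: [0.1, 4.9, 3.7]
gripper_width: 0.005
```

```bash
python3 look2.py 7
```

```text
9.95 [0.517  0.097  0.2167] [-1.2  5.1  3.8] theta 0.32
```

View pics/s7.png

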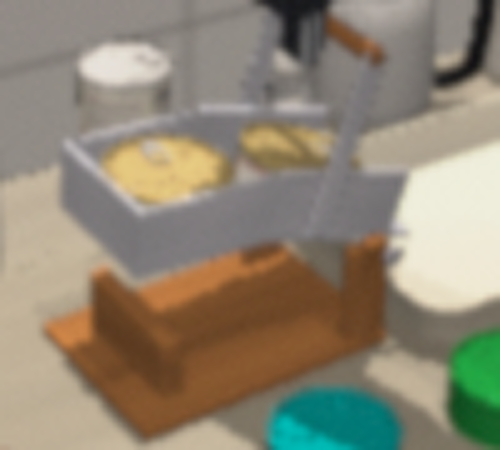

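Still in place at (292,146).

Call:
drive_tool(series=[[0,[0,0.03,0],[0,0,0]],[0,[0,0.03,0],[0,0,0]],[0,[0,0.03,0],[0,0,0]],[0,[0,0.03,0],[0,0,0]],[0,[0,0.02,0],[0,0,0]],[0,[0,0,0],[0,0,0]],[0,[0,0,0],[0,0,0]],[0,[0,0,0],[0,0,0]]])

```text
time_s: 10.75
tool_pos: [0.5172, 0.0927, 0.2167]
tool_rot: [-0.001, 0.999, 0.034, 0.001]
wrist_force: [-0.9, 5.1, 4.3]
gripper_width: -0.001
```

```bash
python3 look2.py 8
```

```text
10.8 [0.5172 0.0927 0.2166] [-0.   4.6  3.4] theta 0.348
```

View pics/s8.png

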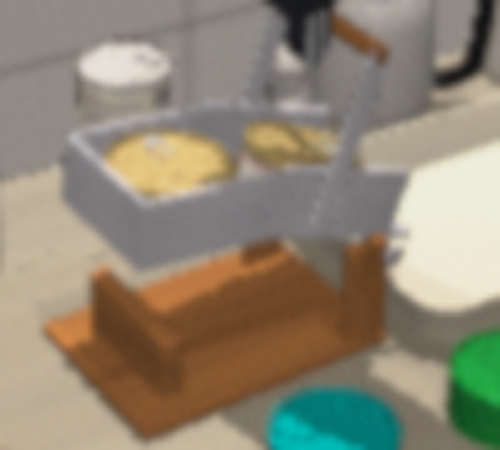

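Call:
drive_tool(series=[[0,[0,0.03,0],[0,0,0]],[0,[0,0.03,0],[0,0,0]],[0,[0,0.03,0],[0,0,0]],[0,[0,0.03,0],[0,0,0]],[0,[0,0,0],[0,0,0]],[0,[0,0,0],[0,0,0]],[0,[0,0,0],[0,0,0]]])

```text
time_s: 11.5
tool_pos: [0.5174, 0.0881, 0.2162]
tool_rot: [-0.0, 0.999, 0.034, 0.0]
wrist_force: [0.3, 4.6, 2.9]
gripper_width: -0.001
```

```bash
python3 look2.py 9
```

```text
11.55 [0.5173 0.0879 0.2161] [0.6 5.  2.9] theta 0.38
```

View pics/s9.png

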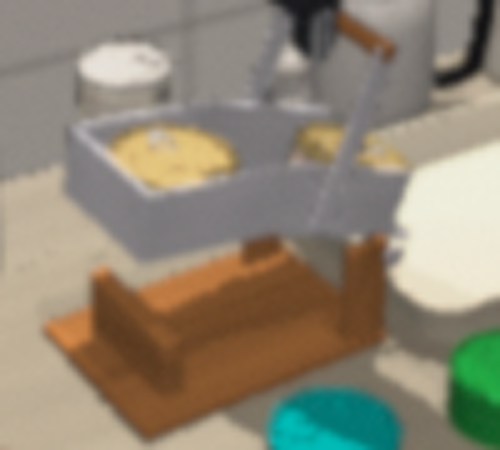

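Front tin is sliding (its left edge went from 243 to 297) and the rear tin is still. Hold here.

Call:
drive_tool(series=[[0,[0,0,0],[0,0,0]],[0,[0,0,0],[0,0,0]],[0,[0,0,0],[0,0,0]],[0,[0,0,0],[0,0,0]],[0,[0,0,0],[0,0,0]],[0,[0,0,0],[0,0,0]],[0,[0,0,0],[0,0,0]],[0,[0,0,0],[0,0,0]]])

```text
time_s: 12.35
tool_pos: [0.5172, 0.0876, 0.216]
tool_rot: [-0.0, 0.999, 0.034, 0.0]
wrist_force: [1.3, 4.8, 2.6]
gripper_width: 0.001
```

```bash
sed -i 's/165:255,210:310/165:255,210:350/' look2.py; python3 look2.py 10
```

```text
12.4 [0.5173 0.0876 0.2159] [1.7 4.5 3.2] theta 0.382
```

View pics/s10.png

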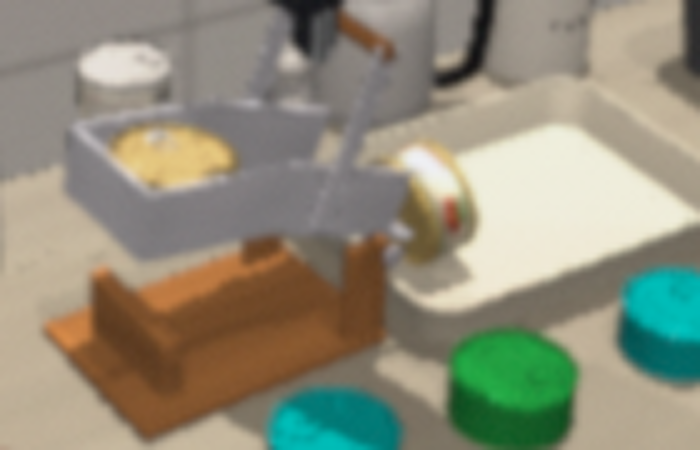

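Call:
drive_tool(series=[[0,[0,0,0],[0,0,0]],[0,[0,0,0],[0,0,0]],[0,[0,0,0],[0,0,0]],[0,[0,0,0],[0,0,0]],[0,[0,0,0],[0,0,0]],[0,[0,0,0],[0,0,0]],[0,[0,0,0],[0,0,0]],[0,[0,0,0],[0,0,0]]])

```text
time_s: 13.2
tool_pos: [0.5172, 0.0875, 0.2159]
tool_rot: [-0.0, 0.999, 0.034, 0.0]
wrist_force: [1.9, 5.1, 2.2]
gripper_width: 0.0
```

```bash
python3 look2.py 11
```

```text
13.25 [0.5172 0.0876 0.2159] [1.4 5.2 2.3] theta 0.382
```

View pics/s11.png

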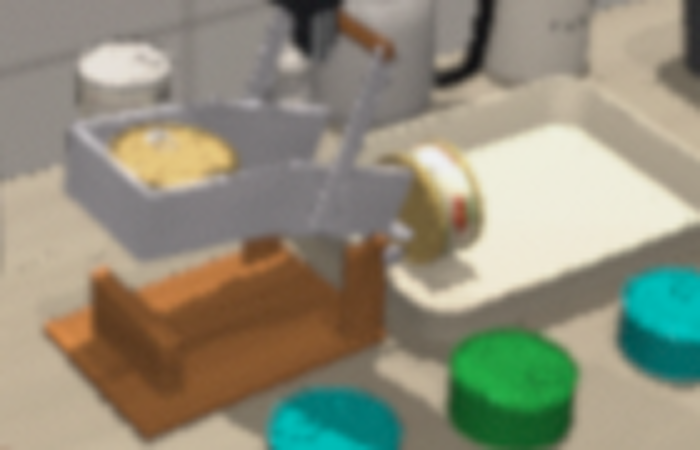

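Call:
drive_tool(series=[[0,[0,0,0],[0,0,0]],[0,[0,0,0],[0,0,0]],[0,[0,0,0],[0,0,0]],[0,[0,0,0],[0,0,0]],[0,[0,0,0],[0,0,0]],[0,[0,0,0],[0,0,0]],[0,[0,0,0],[0,0,0]],[0,[0,0,0],[0,0,0]]])

```text
time_s: 14.05
tool_pos: [0.5172, 0.0876, 0.2159]
tool_rot: [-0.0, 0.999, 0.034, 0.0]
wrist_force: [1.8, 5.1, 2.8]
gripper_width: 0.005
```

```bash
sed -i "s/^cv2.imwrite.*/b=cv2.resize(cams.camera('top')[140:260,200:340],None,fx=5,fy=5,interpolation=2)[:,:,::-1]\ncv2.imwrite(f'pics\/s{k}.png',a);cv2.imwrite(f'pics\/t{k}.png',b)/" look2.py; python3 look2.py 12
```

```text
14.15 [0.5172 0.0875 0.2159] [1.7 4.7 1.3] theta 0.382
```

View pics/s12.png

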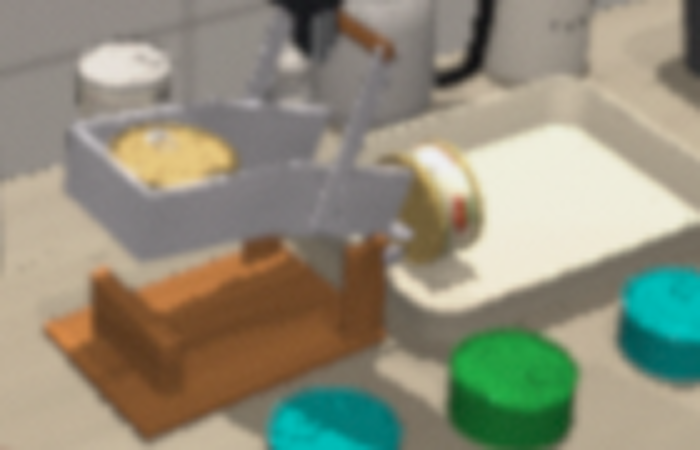

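View pics/t12.png

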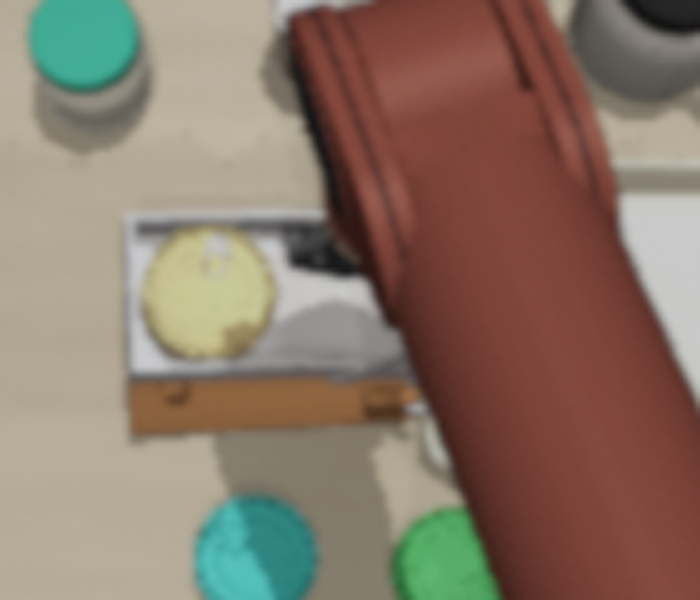

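```bash
cat > fit.py <<'E'
from h import *
import sys
p=np.array([.51678,.06228,-1.50474]);c,s=np.cos(p[2]),np.sin(p[2])
def W(L): L=np.atleast_2d(L);return np.c_[p[0]+c*L[:,0]-s*L[:,1],p[1]+s*L[:,0]+c*L[:,1],L[:,2]]
k,out=sys.argv[1],sys.argv[2]
im=cv2.imread(f'pics/s{k}.png');col=[(0,0,255),(255,0,0),(0,255,0)]
a=np.linspace(0,2*np.pi,80)
for i,arg in enumerate(sys.argv[3:]):
    x,y,z,tilt=map(float,arg.split(',')) # centre of back face, tilt=axis elevation rad
    for d in(0,.04):
        ct,st=np.cos(tilt),np.sin(tilt)
        C=np.array([x+d*ct,y,z+d*st]);L=C+.043*(np.c_[0*a,np.cos(a),0*a]+np.sin(a)[:,None]*np.array([-st,0,ct]))
        q=(proj('scene',W(L))-[210,165])*5
        cv2.polylines(im,[q.astype(np.int32)],True,col[i],1)
cv2.imwrite(f'pics/{out}.png',im)
q=(proj('scene',W([(.0304,-.046,.0704),(.0304,.046,.0704)]))-[210,165])*5;print(q)
E
python3 fit.py 12 f1 .045,0,.049,0 .035,0,.055,0.25
```

```text
[[408.6378979  233.40512795]
 [331.37331666 173.54866356]]
```

View pics/f1.png

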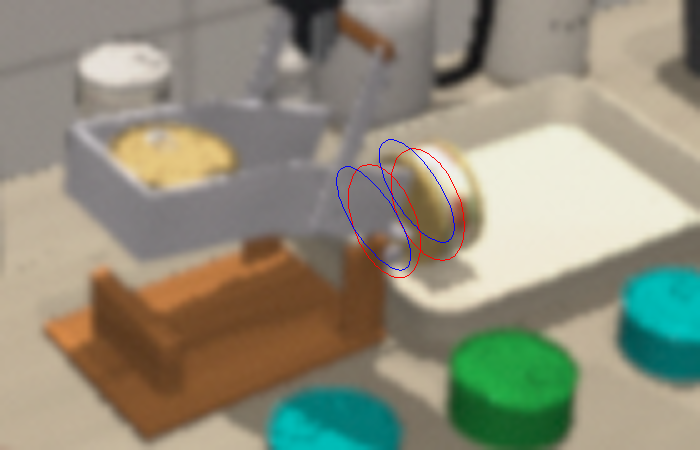

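```bash
python3 fit.py 12 f2 .07,0,.049,0 .068,0,.052,-.15 .064,0,.055,.15
```

```text
[[408.6378979  233.40512795]
 [331.37331666 173.54866356]]
```

View pics/f2.png

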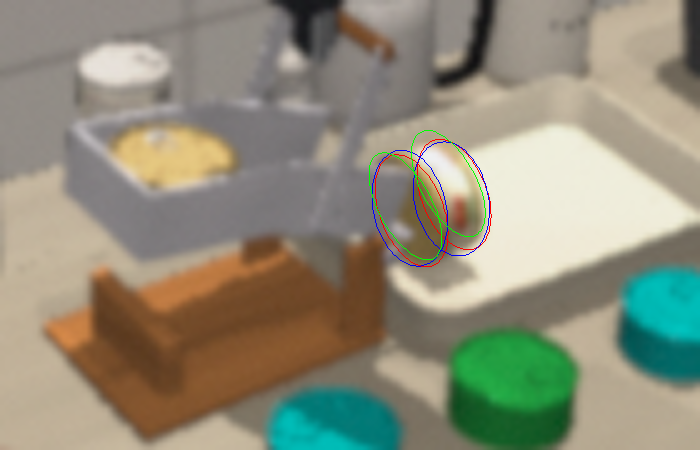

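The fit shows the tin on its curved side inside the tray, its back face about 38 mm in front of the lip and clear of the bin. The rear tin has stayed put. Now I ease the bin back.

Call:
drive_tool(series=[[0,[0,-0.03,0],[0,0,0]],[0,[0,-0.05,0],[0,0,0]],[0,[0,-0.06,0],[0,0,0]],[0,[0,-0.06,0],[0,0,0]],[0,[0,-0.06,0],[0,0,0]],[0,[0,-0.06,0],[0,0,0]],[0,[0,-0.06,0],[0,0,0]],[0,[0,-0.06,0],[0,0,0]],[0,[0,-0.06,0],[0,0,0]],[0,[0,-0.06,0],[0,0,0]]])

```text
time_s: 15.15
tool_pos: [0.5158, 0.1044, 0.2158]
tool_rot: [0.0, 0.999, 0.034, -0.0]
wrist_force: [-0.4, 4.2, -1.7]
gripper_width: -0.002
```

Call:
drive_tool(series=[[0,[0,-0.06,0],[0,0,0]],[0,[0,-0.06,0],[0,0,0]],[0,[0,-0.06,0],[0,0,0]],[0,[0,-0.06,0],[0,0,0]],[0,[0,-0.06,0],[0,0,0]],[0,[0,-0.06,0],[0,0,0]],[0,[0,-0.06,0],[0,0,0]],[0,[0,-0.06,0],[0,0,0]],[0,[0,-0.06,0],[0,0,0]],[0,[0,-0.06,0],[0,0,0]]])

```text
time_s: 16.15
tool_pos: [0.5148, 0.1224, 0.2159]
tool_rot: [-0.0, 0.999, 0.034, -0.0]
wrist_force: [0.1, 4.0, -2.0]
gripper_width: 0.003
```

```bash
python3 look2.py 13
```

```text
16.25 [0.5148 0.1227 0.216 ] [-0.3  5.  -1.6] theta 0.148
```

View pics/s13.png

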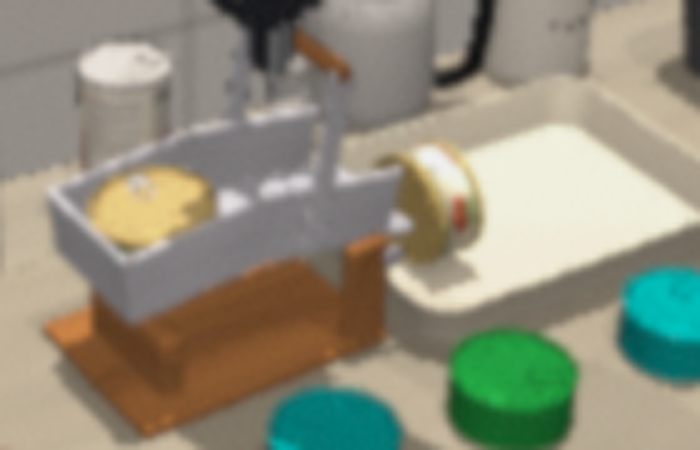

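The bin follows, and the tin in the tray is unmoved at (435,205).

Call:
drive_tool(series=[[0,[0,-0.05,0],[0,0,0]],[0,[0,-0.05,0],[0,0,0]],[0,[0,-0.05,0],[0,0,0]],[0,[0,-0.05,0],[0,0,0]],[0,[0,-0.05,0],[0,0,0]],[0,[0,-0.05,0],[0,0,0]],[0,[0,-0.05,0],[0,0,0]],[0,[0,-0.05,0],[0,0,0]],[0,[0,-0.05,0],[0,0,0]],[0,[0,-0.04,0],[0,0,0]]])

```text
time_s: 17.25
tool_pos: [0.5139, 0.1371, 0.2159]
tool_rot: [-0.0, 0.999, 0.034, 0.0]
wrist_force: [-0.1, 3.0, -1.9]
gripper_width: -0.003
```

Call:
drive_tool(series=[[0,[0,-0.03,0],[0,0,0]],[0,[0,-0.03,0],[0,0,0]],[0,[0,-0.03,0],[0,0,0]],[0,[0,-0.03,0],[0,0,0]],[0,[0,-0.03,0],[0,0,0]],[0,[0,-0.03,0],[0,0,0]],[0,[0,-0.03,0],[0,0,0]],[0,[0,-0.03,0],[0,0,0]],[0,[0,-0.03,0],[0,0,0]],[0,[0,-0.03,0],[0,0,0]]])

```text
time_s: 18.25
tool_pos: [0.5136, 0.145, 0.216]
tool_rot: [0.001, 0.999, 0.033, 0.0]
wrist_force: [-0.1, -0.1, 0.1]
gripper_width: -0.002
```

Call:
drive_tool(series=[[0,[0,-0.2,0],[0,0,0]],[0,[0,-0.3,0],[0,0,0]],[0,[0,-0.2,0],[0,0,0]],[0,[0,0,-0.5],[0,0,0]],[0,[0,0,-1],[0,0,0]],[0,[0,0,-1],[0,0,0]],[0,[0,0,-1],[0,0,0]],[0,[0,0,-0.5],[0,0,0]],[0,[0,0,0],[0,0,0]]])

```text
time_s: 19.15
tool_pos: [0.5127, 0.1673, 0.3384]
tool_rot: [-0.0, 0.999, 0.034, 0.002]
wrist_force: [1.0, -0.0, -0.2]
gripper_width: -0.001
```

```bash
python3 look.py 14
```

```text
19.25 [0.51172082 0.16671024 0.33529486] [ 0.     0.999  0.034 -0.   ] [ 0.2  0.1 -0.7]
```

View pics/s14.png

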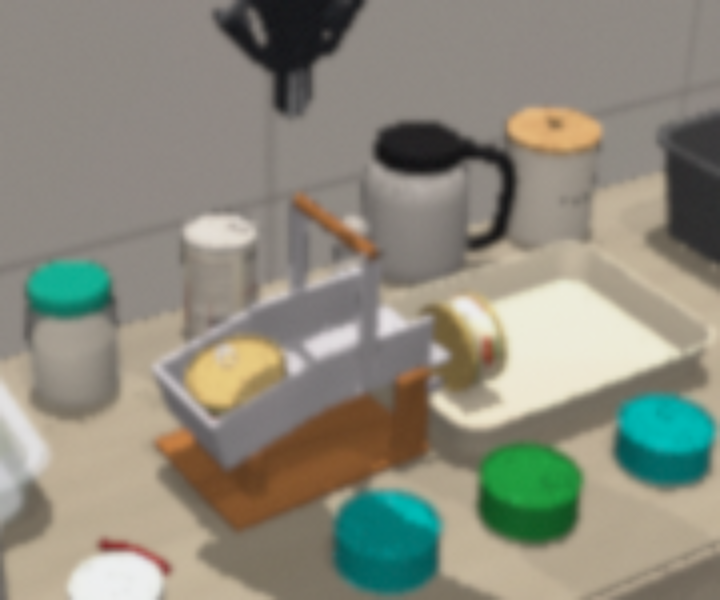

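Call:
drive_tool(series=[[0,[-0.37,1,0],[0,0,0]],[0,[-0.37,1,0],[0,0,0]],[0,[-0.37,1,0],[0,0,0]],[0,[-0.37,1,0],[0,0,0]],[0,[-0.37,1,0],[0,0,0]],[0,[-0.37,1,0],[0,0,0]],[0,[-0.37,1,0],[0,0,0]],[0,[-0.37,1,0],[0,0,0]],[0,[-0.37,1,0],[0,0,0]],[0,[-0.37,1,0],[0,0,0]]])

```text
time_s: 20.25
tool_pos: [0.42, -0.1411, 0.3343]
tool_rot: [-0.0, 0.999, 0.033, -0.001]
wrist_force: [0.1, -0.3, -0.7]
gripper_width: -0.002
```

Call:
drive_tool(series=[[0,[-0.37,1,0],[0,0,0]],[0,[-0.37,1,0],[0,0,0]],[0,[-0.37,1,0],[0,0,0]],[0,[-0.37,1,0],[0,0,0]],[0,[-0.37,1,0],[0,0,0]],[0,[-0.37,1,0],[0,0,0]],[0,[-0.37,1,0],[0,0,0]],[0,[-0.37,1,0],[0,0,0]],[0,[0,0,0],[0,0,0]],[0,[0,0,0],[0,0,0]]])

```text
time_s: 21.25
tool_pos: [0.3482, -0.3852, 0.3342]
tool_rot: [-0.001, 0.999, 0.033, -0.001]
wrist_force: [0.7, 0.3, 0.7]
gripper_width: 0.001
```

```bash
python3 look.py 15
```

```text
21.35 [ 0.34911404 -0.38416404  0.33499014] [-0.001  0.999  0.034 -0.   ] [-0.   0.   0.2]
```

View pics/t15.png

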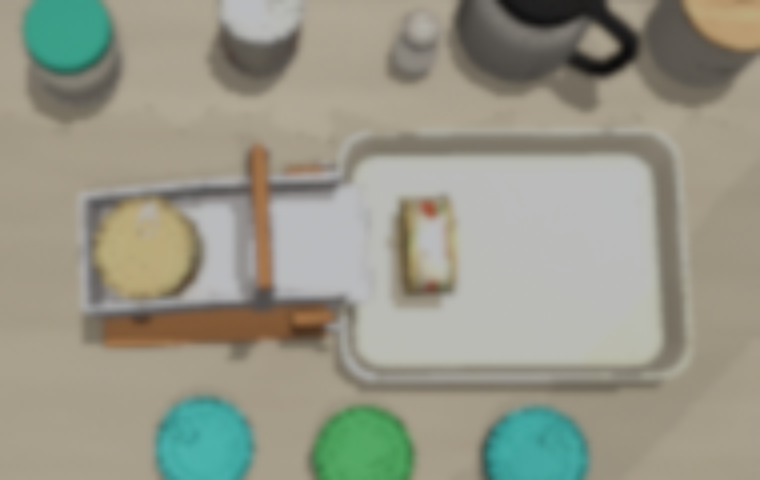

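The tin stands on its side in the tray at (428,245), clear of the lip. The rear tin is in the bin, the bin is at rest, and the bystanders are unmoved.

```bash
python3 -c "
from workcell import arm
print(arm.hand_in())"
```

```text
the job is handed in; nothing more can be done
None
```

The front tin is in the cream tray, the rear tin is still in the bin, and the bin is back at rest. I handed the job in at about 21 s.

I pushed the bar level with the closed fingers. The front tin started to slide at about 0.35–0.38 rad, and I held about 0.38 rad until it had dropped. Then I eased the bin down, with the wrist force back to about 0 N at rest, and drew the arm clear.

- **Front tin:** it landed standing on its curved side, not flat. In the last top picture it is well inside the tray, clear of the lip, and it did not move during the lowering.
- **Rear tin:** still in place in the bin.
- **Bin and tray:** both look where they were at the start.
- **Bystanders:** the jam jar, salt shaker and look-alikes look unmoved by eye.
- **Forces:** the highest wrist force I read was about 10 N.

No check failed or disagreed.

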